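# Check a spring hammer's blow on its calibration pendulum

### The arm

A 6-joint arm with a two-finger parallel gripper is mounted at the origin on a cart in front of the work surface, level with it; the furniture and walls round the work are solid. World frame = base frame: x ahead of the robot, y to its left, z up, the work surface at z = 0. Lengths are in m, angles in degrees, forces in N, time in s.
With the tool pointing down it reaches from about 0.3 to 0.75 m from the base axis. Payload 8.5 kg.
Tool frame: the origin (TCP) lies at the very end of the fingers, on their centre line; the grasp point (between the pads) lies 19 mm behind it (hold_point_z is the distance from the TCP to the grasp point, in m); z points along the fingers, y is the direction in which the jaws open and shut (so a half turn about z gives the same grasp; the last joint's range is limited). The gripper opens to 85 mm and grips with 20 to 120 N. Pads are 22 mm wide; open, the fingers measure 114 mm over their backs; the gripper's body (76 mm by 85 mm) begins 54 mm behind the grasp point. The pads swing forward as they close: fully open they stand 13 mm farther back than shut.
Start: joints at [-84.127, 21.807, 74.336, -0, 83.858, -12.336], TCP at [0.172, -0.522, 0.231] pointing down, gripper open.
Joint ranges: [-178.18, 178.18], [-50.72, 133.34], [12.68, 142.11], [-81.47, 261.47], [9.98, 163.14], [-165.26, 165.26]. Speed limits (degrees/s): [136.94, 136.94, 180, 180, 180, 180].

### API

Orientations are given as a 3x3 rotation matrix whose columns are the frame's x, y, z axes.
In Python, from rig import observe, get_image, close_job, hold_point_z gives the robot as it stands. The module is installed in compiled form; this text tells all that it offers.
- The arm moves only by the tool jog_arm, never from a script. Its arguments are lists of equal length, an entry for each row: "travel": the shift along the world's x, y, z in m, a list of three; "dr": the turn, a rotation vector about the world's x, y, z in rad, a list of three. In form: {"travel": [[x, y, z], ...], "dr": [[rx, ry, rz], ...]}. A call has 1 to 20 rows; each row shifts and turns the commanded pose from where the row before left it; what a row does not reach is not made up. A row lasts 1/12 s, in which the tool goes at most 41.7 mm and 7.16 degrees, less where a joint would pass 70% of its speed; a pose out of reach is approached as far as the arm can. A call with a gripper value outside its range is refused whole. "jaw" is the finger opening in m, from 0 to 0.0854, set as the call begins (left out, the last holds). The fingers move at their own pace and stop on an object; "newtons" is the grip in N (left out, the last holds). Time passes only in rows, so rows that do not move let the fingers close. It gives the time, the measured TCP pose, the force and the opening at its end, in the units of the state.
- observe(): the state, without advancing time (a new reading comes with each control period).
- get_image(name): name is "scene" or "top" or "wrist"; returns a dict with "color" (420x560x3 uint8, red, green, blue), "fovy" (degrees; the focal length in pixels is half the picture's height over the tangent of half this angle, whatever the lens; pixels are square), "cx", "cy" (the principal point, pixels), "R" (3x3) and "t" (3): a world point X has camera coordinates R X + t. Camera axes: x right, y down, z forward; pixel columns grow to the right and rows downward; lengths in m; the calibration is good to about 2 mm. The wrist camera is an equidistant fisheye: a pixel r from the principal point sees the ray r / f radians off the axis. A picture is of the moment at which its call begins. There is no depth.
- close_job(): hands the job in, once; it reports no verdict.
The state is a dict: "time_s": time; "q": joint angles; "qvel": joint speeds; "joint_efforts": joint torques, N m; "position": TCP position; "tool_rot": TCP orientation; "ft_force": force on the tool from outside, world axes, zero at the start; "wrist_torque": the same for the moment, N m; "grip_width": finger opening in m.
Only numpy, scipy, OpenCV 4.12 (cv2) and the standard library are available. Lean on these libraries where they do the work, as an engineer would, in place of code of your own. Each camera call takes 0.05 s, during which the arm holds its last target.

### The job

Check the blow of the spring hammer: lay it in the cradle of the pendulum rig with its nose towards the pendulum and the yellow button on top, and let it go. Then draw its red knob straight back until the sear catches and holds it, let go, and press the yellow button down to fire, so that the blow itself swings the pendulum and carries the red drag pointer up the scale. Leave the hammer lying in the cradle and the pointer where the blow left it; keep the robot off the pendulum, its frame and the pointer, and do not disturb the other things on the bench.

Things in the scene. Friction and masses are not known exactly. Their poses are not given: they have to be found in the camera images.
- hammer_mid (a point): Centre of the loose spring hammer (200 mm long, 0.7 kg), on its axis; x towards its nose, z up on the side of the yellow button. Bare aluminium barrel, 36 mm thick, x = -51 to 51 mm: grip here. A black flange 52 mm square at each end of it (|x| = 51 to 63 mm); it lies on their flats, this point 26 mm above its support. Starts on the bench to the left of the rig, button up.
- nose (a point): Middle of the front of the hammer's steel nose cone, on the axis, 88 mm ahead of the hammer's centre. The striker's tip, 12 mm thick, stands 4 mm out of it at rest.
- striker (a joint): How far the striker with its red knob is drawn back, in m: 0 at rest; the sear catches and holds it at about 0.030; solid stop at 0.037. The spring pulls forward with 500 N/m (15 N at the catch, 18 N at the stop); passing the sear takes about 3 N more. Caught, it stays near 0.030 when let go. Fired, it flies up to 14 mm past rest and comes back to within 3 mm of 0.
- knob (a point): Centre of the grip of the red knob at the hammer's rear, on the axis, 90 mm behind the hammer's centre at rest; moves with the striker. Axes as the hammer's: draw along -x. The grip is 22 mm in diameter and 28 mm long (+-14 mm), with a rim 32 mm in diameter, 6 mm thick, behind it; 13 mm are free between grip and rear flange at rest.
- trip_top (a point): Top centre of the yellow trip button, 18 mm in diameter, on the barrel 25 mm behind the hammer's centre and 31 mm above its axis. Press it straight down: 1.5 N to start, about 5 N to go down when cocked, travel 6 mm; a cocked striker fires when it is 4 to 5 mm down. Springs back up. It dips and rises again as the sear catches.
- cradle (a point): Where the hammer's centre lies when seated in the rig's cradle, 60 mm above the bench; x level towards the pendulum, z up. The rig is fixed: grey base plate 285 x 120 mm, 12 mm high, from 108 mm behind to 178 mm ahead of this point. Lower the hammer in from above. The flanges come to rest on ledges 26 mm below this point, and drawing the knob pulls the front flange against the front yoke.
- yoke (a point): Middle of the cradle's front yoke (a like one stands 82 mm behind, at the rear). Each is 12 mm thick along x; its cheeks stand either side of the barrel 42 mm apart (3 mm play each side), up to 9 mm above the hammer's axis, with flared black lips. The flanges go outside the two yokes, with 4 mm play at each end; 70 mm between the yokes are free for fingers.
- frame: Grey column with a white scale plate, fixed on the far end of the rig and carrying pendulum and pointer; the robot must touch none of them. Origin: the pivot, 110 mm ahead of the cradle point and 145 mm above it. Column and plate stand 39 to 63 mm to the -y side of the cradle's x axis, up to 222 mm above the bench.
- bob (a point): Centre of the pendulum's steel bob, 36 mm in diameter, 24 mm long along x, hanging 145 mm below the pivot, level with the seated hammer's axis. Its struck face is 98 mm ahead of the cradle point: 6 mm clear of the striker's tip at rest.
- pointer (a joint): Angle of the red drag pointer on the white scale, in rad: 0 hanging straight down (start). The pendulum pushes it up as it swings away from the hammer; friction keeps it where it was left. A full blow of the cocked hammer carries it to about 0.55 (0.5 to 0.6).
- bottle_amber: Bystander: amber screw-capped bottle, 52 mm in diameter and 98 mm tall, origin under its centre.
- beaker: Bystander: clear beaker, 56 mm in diameter and 70 mm tall, origin under its centre.
- desk_pen: Bystander: blue pen 145 mm long lying on the bench, origin under its centre.
- screwdriver: Bystander: screwdriver with an orange handle, 172 mm long, lying on the bench, origin under its centre.

How it is judged:
By the outcome, as a careful person would: the job done as asked, in the order asked, and still so for the second after the job is handed in, with the robot touching nothing.
It also fails if it takes over 54 s, if anything falls off the work surface, if the arm or the gripper's body presses on something with over 40 N, if the wrist force passes 120 N, or if a joint passes its speed limit or range.

## Working session

There is one attempt and no reset: what is moved stays moved. The work goes in short steps, Python scripts to look and compute and a tool call to move; the robot and the scene stay as the last step left them, time stands still between calls to the robot, and variables do not carry over. Pictures are saved under pics/ and viewed, and the job is handed in when it is done.

Besides the shell and the picture viewer there is one more tool, called after ">>>" as a command line: name --argument value ..., lists and objects as JSON in quotes. jog_arm: Moves the arm, as the interface text tells. Its arguments: {"type":"object","properties":{"travel":{"type":"array"},"dr":{"type":"array"},"jaw":{"type":"number"},"newtons":{"type":"number"}},"required":["travel","dr"]}

```bash
mkdir -p pics; cat > h.py <<'E'
import numpy as np, cv2
from rig import observe,get_image,close_job,hold_point_z
def snap(name,fn):
    d=get_image(name); cv2.imwrite('pics/'+fn+'.png',d['color'][:,:,::-1]); np.save('pics/'+fn+'.npy',d,allow_pickle=True); return d
def load(fn): return np.load('pics/'+fn+'.npy',allow_pickle=True).item()
def ray(d,u,v):
    f=210/np.tan(np.radians(d['fovy'])/2); R=np.array(d['R']);t=np.array(d['t'])
    a=np.array([(u-d['cx'])/f,(v-d['cy'])/f,1.0])
    return -R.T@t, R.T@a
def onz(d,u,v,z):
    o,r=ray(d,u,v); return o+r*(z-o[2])/r[2]
def proj(d,X):
    f=210/np.tan(np.radians(d['fovy'])/2); c=np.array(d['R'])@X+np.array(d['t']); return c[0]/c[2]*f+d['cx'],c[1]/c[2]*f+d['cy']
E
python3 - <<'E'
from h import *
np.set_printoptions(precision=4,suppress=True)
for n in ['scene','top','wrist']:
    d=snap(n,n+'0'); print(n,d['fovy'],d['cx'],d['cy'],-np.array(d['R']).T@np.array(d['t']),np.array(d['R']).tolist())
s=observe(); print(s,hold_point_z)
E
```

```text
scene 53.26562467664468 288.88454423888 216.82561812451536 [-0.2196  0.5759  0.8907] [[-0.636697982562866, -0.7708029300434706, -0.021875146554414204], [-0.46892381627694846, 0.4095485047657236, -0.78254742781024], [0.6121487838170055, -0.48798859134262634, -0.6222065582994126]]
top 50.3741627237625 273.81411695849886 218.50685998089216 [ 0.3454 -0.0435  1.3143] [[0.02321659929962768, -0.9996186650464383, 0.01495038486919936], [-0.9889310443530984, -0.02515537169818861, -0.1462278933357653], [0.14654821401726634, -0.011389985316172921, -0.9891379525641744]]
wrist 65.70646984690485 279.5096559974008 209.76419438199557 [ 0.2414 -0.4991  0.373 ] [[0.31399538951843153, -0.9494243996320902, -0.0004524869228539448], [-0.9089400828695093, -0.30074396081741817, 0.28875767658197804], [-0.27428966643739877, -0.09025729563363911, -0.9574021096021065]]
{'time_s': 0.15, 'q': array([-84.1278,  21.8332,  74.3712,   0.0018,  83.8583, -12.3351]), 'qvel': array([ 0.0319, -0.2054, -0.1077,  0.071 , -0.1243, -0.0141]), 'joint_efforts': array([  0.0008, -44.8625, -23.1347,  -0.0003,   0.0038,  -0.    ]), 'position': array([ 0.1718, -0.5222,  0.2309]), 'tool_rot': array([[ 0.9499,  0.3125, -0.0001],
       [ 0.3125, -0.9499,  0.0011],
       [ 0.0003, -0.0011, -1.    ]]), 'ft_force': array([ 0.3968, -0.4004, -0.4685]), 'wrist_torque': array([-0.0519, -0.0157, -0.0285]), 'grip_width': 0.08534369583220011} 0.0187
```

View pics/scene0.png

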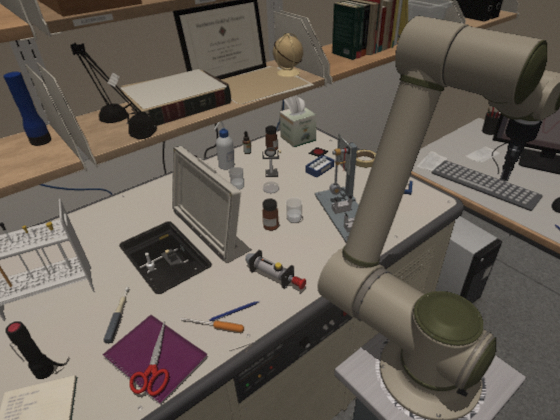

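View pics/top0.png

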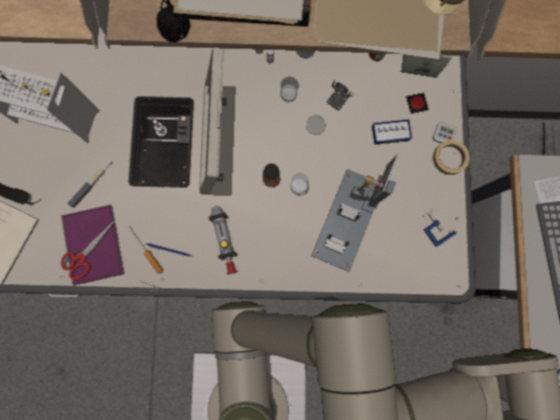

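View pics/wrist0.png

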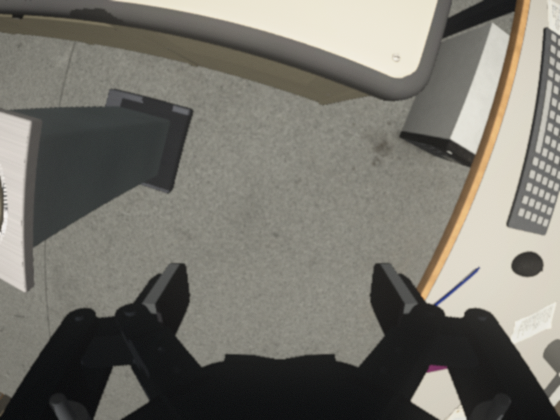

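The top view shows the hammer with its nose near (217,210) and its knob near (231,268). The rig base runs from (335,255) to (372,180), with the column near (385,180). I'll zoom in.

```bash
python3 - <<'E'
from h import *
a=cv2.imread('pics/top0.png')
cv2.imwrite('pics/z1.png',cv2.resize(a[195:285,190:270],None,fx=6.5,fy=6.5,interpolation=cv2.INTER_CUBIC))
cv2.imwrite('pics/z2.png',cv2.resize(a[145:280,300:410],None,fx=4.4,fy=4.4,interpolation=cv2.INTER_CUBIC))
a=cv2.imread('pics/scene0.png')
cv2.imwrite('pics/z3.png',cv2.resize(a[120:300,235:380],None,fx=3.3,fy=3.3,interpolation=cv2.INTER_CUBIC))
E
```

```text
(no output)
```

View pics/z1.png

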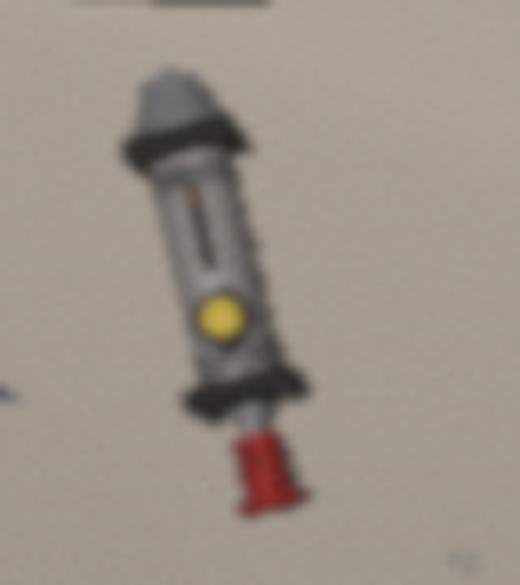

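View pics/z2.png

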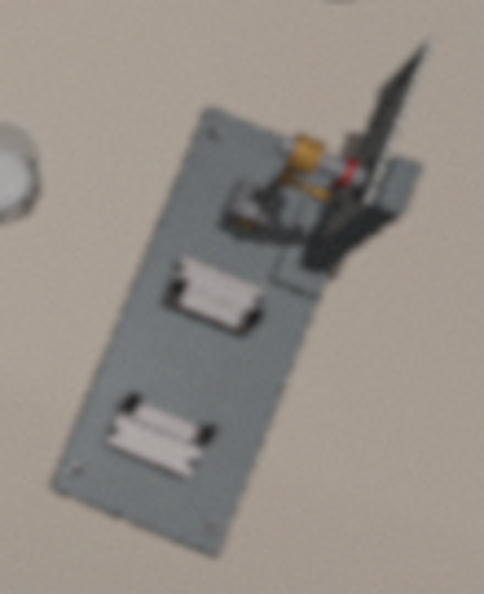

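View pics/z3.png

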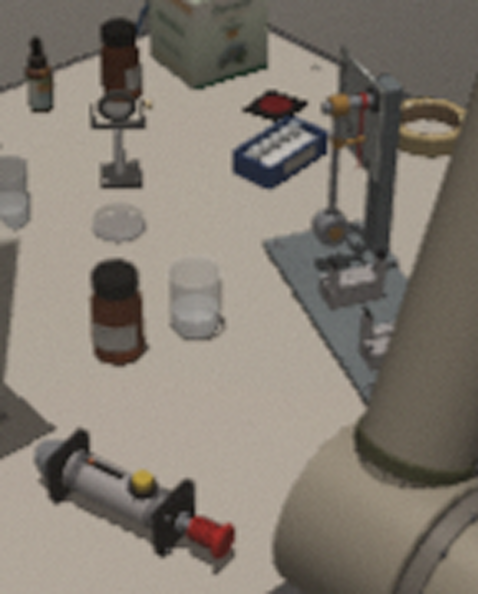

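```bash
python3 - <<'E'
from h import *
np.set_printoptions(precision=4,suppress=True)
d=load('top0'); im=d['color']; hsv=cv2.cvtColor(im,cv2.COLOR_RGB2HSV)
def blob(lo,hi,box):
    m=cv2.inRange(hsv,lo,hi); M=np.zeros_like(m); M[box[1]:box[3],box[0]:box[2]]=m[box[1]:box[3],box[0]:box[2]]
    v,u=np.nonzero(M); return u,v,M
u,v,_=blob((20,120,80),(35,255,255),(200,225,245,260)); b=onz(d,u.mean(),v.mean(),.056); print('button',len(u),u.mean(),v.mean(),b)
u,v,M=blob((0,130,70),(8,255,255),(215,255,245,280)); k=onz(d,u.mean(),v.mean(),.032);print('red',len(u),u.min(),u.max(),v.min(),v.max(),k)
# flanges dark
m=((im.max(2)<70)).astype(np.uint8); 
for box in [(205,210,232,222),(215,248,242,262)]:
    vv,uu=np.nonzero(m[box[1]:box[3],box[0]:box[2]]); print('flange',len(uu),onz(d,uu.mean()+box[0],vv.mean()+box[1],.04))
# base plate
m=cv2.inRange(hsv,(85,25,50),(125,255,200)); m[:160]=0;m[275:]=0;m[:,:305]=0;m[:,400:]=0
c=max(cv2.findContours(m,cv2.RETR_EXTERNAL,cv2.CHAIN_APPROX_NONE)[0],key=cv2.contourArea)
print(cv2.contourArea(c),cv2.boundingRect(c))
# corners read from zoom z2 (x/4.4+300)
for n,(x,y) in dict(A=(212,108),B=(53,487),C=(218,555),D=(340,262)).items():
    print(n,onz(d,x/4.4+300-.4,y/4.4+145-.4,.012))
P=np.array([onz(d,p[0][0],p[0][1],.012)[:2] for p in c])
print(P.min(0),P.max(0)); np.save('pics/P.npy',P)
# yokes: white tops z~0.069
for n,(x,y) in dict(F=(218,296),R=(158,438),FL1=(175,295),FL2=(247,325),RL1=(128,402),RL2=(208,435)).items():
    print(n,onz(d,x/4.4+300-.4,y/4.4+145-.4,.069))
cv2.imwrite('pics/m.png',m)
E
```

```text
button 33 223.6060606060606 243.4848484848485 [0.457  0.0819 0.056 ]
red 67 227 235 262 273 [0.3909 0.0624 0.032 ]
flange 63 [0.537  0.1031 0.04  ]
flange 72 [0.4266 0.0714 0.04  ]Traceback (most recent call last):
  File "<stdin>", line 15, in <module>
ValueError: max() iterable argument is empty
```

```bash
python3 - <<'E'
from h import *
np.set_printoptions(precision=4,suppress=True)
d=load('top0'); im=d['color'].astype(int); print(im[250,330],im[235,300], im[200,345])
for n,(x,y) in dict(A=(212,108),B=(53,487),C=(218,555),D=(340,262)).items():
    print(n,onz(d,x/4.4+300-.4,y/4.4+145-.4,.012))
for n,(x,y) in dict(F=(218,296),R=(158,438),FL1=(175,295),FL2=(247,325),RL1=(128,402),RL2=(208,435)).items():
    print(n,onz(d,x/4.4+300-.4,y/4.4+145-.4,.069))
m=((im[:,:,2]-im[:,:,0])>-3).astype(np.uint8)*255; m[:160]=0;m[275:]=0;m[:,:308]=0;m[:,400:]=0
c=max(cv2.findContours(m,cv2.RETR_EXTERNAL,cv2.CHAIN_APPROX_NONE)[0],key=cv2.contourArea)
print(cv2.contourArea(c),cv2.boundingRect(c))
P=np.array([onz(d,p[0][0],p[0][1],.012)[:2] for p in c])
# edges: left edge & right edge & rear edge fits
th=np.radians(-25)
def fit(sel):
    l=cv2.fitLine(P[sel].astype(np.float32),cv2.DIST_HUBER,0,.01,.01).ravel(); return l
A,B,C=[np.array(q) for q in [onz(d,x/4.4+299.6,y/4.4+144.6,.012)[:2] for x,y in [(212,108),(53,487),(218,555)]]]
D=A+C-B
def near(p,q):
    e=(q-p)/np.linalg.norm(q-p); n=np.array([-e[1],e[0]]); L=np.linalg.norm(q-p)
    s=(P-p)@e; return (abs((P-p)@n)<.006)&(s>.015)&(s<L-.015)
for n,(p,q) in dict(left=(A,B),rear=(B,C),right=(C,D)).items():
    l=fit(near(p,q)); print(n,near(p,q).sum(),l,np.degrees(np.arctan2(l[1],l[0])))
E
```

```text
[105 108 111] [166 156 147] [107 111 113]
A [ 0.6939 -0.2773  0.012 ]
B [ 0.4327 -0.1714  0.012 ]
C [ 0.3905 -0.2809  0.012 ]
D [ 0.5892 -0.3639  0.012 ]
F [ 0.5543 -0.2708  0.069 ]
R [ 0.4617 -0.2324  0.069 ]
FL1 [ 0.5542 -0.243   0.069 ]
FL2 [ 0.5359 -0.2894  0.069 ]
RL1 [ 0.4842 -0.2131  0.069 ]
RL2 [ 0.4644 -0.2643  0.069 ]
3615.0 (312, 166, 83, 105)
left 77 [ 0.9298 -0.3682  0.5625 -0.2234] -21.602182
rear 28 [ 0.3716  0.9284  0.4123 -0.2265] 68.18864
right 72 [ 0.9269 -0.3752  0.5125 -0.3264] -22.038242
```

>>> jog_arm --travel '[[0.01, 0.01, 0.015], [0.015, 0.0135, 0.015], [0.0175, 0.0135, 0.015], [0.0175, 0.0135, 0.015], [0.0175, 0.0135, 0.015], [0.0175, 0.0135, 0.015], [0.0175, 0.0135, 0.01], [0.0175, 0.0135, 0], [0.0175, 0.0135, 0], [0.0175, 0.0135, 0], [0.0175, 0.0135, 0], [0.0175, 0.0135, 0], [0.0175, 0.0135, 0], [0.0175, 0.0135, 0], [0.0175, 0.0135, 0], [0.0175, 0.0135, 0], [0.0175, 0.0135, 0], [0.0175, 0.0135, 0], [0.0175, 0.0135, 0], [0.0175, 0.0135, 0]]' --dr '[[0, 0, 0.122], [0, 0, 0.122], [0, 0, 0.122], [0, 0, 0.122], [0, 0, 0.122], [0, 0, 0.122], [0, 0, 0.122], [0, 0, 0.122], [0, 0, 0.122], [0, 0, 0.122], [0, 0, 0.122], [0, 0, 0.122], [0, 0, 0.122], [0, 0, 0.122], [0, 0, 0.122], [0, 0, 0.122], [0, 0, 0.122], [0, 0, 0.122], [0, 0, 0.122], [0, 0, 0.122]]'

```text
time_s: 1.82
position: [0.5126, -0.2551, 0.3311]
tool_rot: [[-0.93, 0.369, -0.0], [0.369, 0.93, 0.0], [0.001, 0.0, -1.0]]
ft_force: [-0.1, 0.5, 0.4]
grip_width: 0.0853
```

>>> jog_arm --travel '[[0, 0, 0], [0, 0, 0], [0, 0, 0]]' --dr '[[0, 0, 0], [0, 0, 0], [0, 0, 0]]'

```text
time_s: 2.07
position: [0.5114, -0.2563, 0.3311]
tool_rot: [[-0.926, 0.377, -0.001], [0.377, 0.926, 0.0], [0.001, -0.0, -1.0]]
ft_force: [-0.7, -0.2, -0.9]
grip_width: 0.0856
```

```bash
python3 - <<'E'
from h import *
d=snap('wrist','w1'); s=observe(); print(s['position'],s['tool_rot'],s['qvel'])
cv2.imwrite('pics/w1z.png',cv2.resize(d['color'][:,:,::-1],None,fx=1.4,fy=1.4,interpolation=cv2.INTER_CUBIC))
E
```

```text
[ 0.51128514 -0.25647386  0.33126147] [[-9.26305054e-01  3.76774214e-01 -3.72892894e-04]
 [ 3.76774252e-01  9.26305113e-01 -3.38187460e-05]
 [ 3.32670563e-04 -1.71822917e-04 -9.99999930e-01]] [-0.34402687 -0.13894274 -0.05338964  0.09105047 -0.00416031 -0.23716698]
```

View pics/w1z.png

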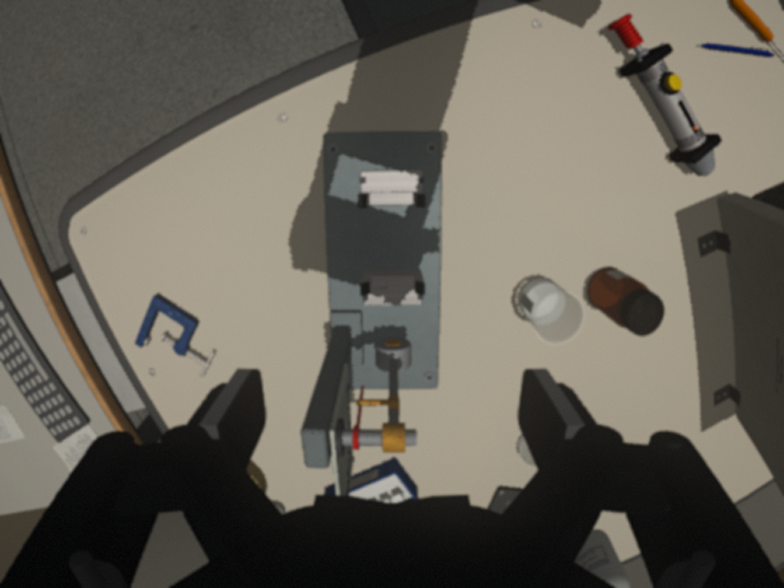

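The wrist picture shows the rig's lips near zoomed (364,201), (419,201), (364,289) and (420,289). The hammer is at upper right, with its knob at (628,32) and its button at (672,83). I'll measure both.

```bash
cat >> h.py <<'E'
def wray(d,u,v):
    f=210/np.tan(np.radians(d['fovy'])/2)
    R=np.array(d['R']);t=np.array(d['t']); p=np.array([u-d['cx'],v-d['cy']]); r=np.linalg.norm(p); th=r/f
    a=np.array([*(p/max(r,1e-9)*np.sin(th)),np.cos(th)]); return -R.T@t,R.T@a
def wz(d,u,v,z):
    o,r=wray(d,u,v); return o+r*(z-o[2])/r[2]
def wproj(d,X):
    f=210/np.tan(np.radians(d['fovy'])/2); c=np.array(d['R'])@X+np.array(d['t']); th=np.arctan2(np.hypot(c[0],c[1]),c[2]); return c[:2]/np.hypot(c[0],c[1])*th*f+[d['cx'],d['cy']]
E
python3 - <<'E'
from h import *
np.set_printoptions(precision=4,suppress=True)
d=load('w1'); im=d['color']
z=cv2.resize(im[110:230,225:325],None,fx=6,fy=6,interpolation=cv2.INTER_CUBIC)[:,:,::-1]
cv2.imwrite('pics/w1a.png',cv2.convertScaleAbs(z,alpha=1.6)[:600])
for n,(x,y) in dict(RL=(324,133),RR=(446,131),FR=(437,388)).items(): print(n,wz(d,x/1.4-.15,y/1.4-.15,.012))
hsv=cv2.cvtColor(im,cv2.COLOR_RGB2HSV)
m=cv2.inRange(hsv,(20,130,80),(35,255,255)); v,u=np.nonzero(m[:80,450:520]); print('btn',len(u),wz(d,u.mean()+450,v.mean(),.0555))
m=(im.max(2)<50)
for box in [(440,28,482,57),(470,92,516,120)]:
    v,u=np.nonzero(m[box[1]:box[3],box[0]:box[2]]); print('fl',len(u),wz(d,u.mean()+box[0],v.mean()+box[1],.035))
z=cv2.resize(im[0:130,430:530],None,fx=4.6,fy=4.6,interpolation=cv2.INTER_CUBIC)[:,:,::-1]
cv2.imwrite('pics/w1b.png',z)
E
```

```text
RL [ 0.3903 -0.2804  0.012 ]
RR [ 0.4345 -0.1667  0.012 ]
FR [ 0.6959 -0.2747  0.012 ]
btn 93 [0.4574 0.0794 0.0555]
fl 389 [0.4301 0.0646 0.035 ]
fl 347 [0.5373 0.0925 0.035 ]
```

View pics/w1a.png

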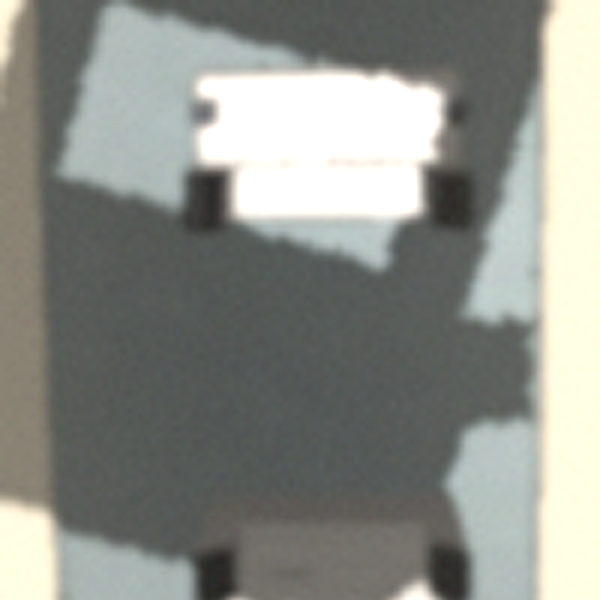

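View pics/w1b.png

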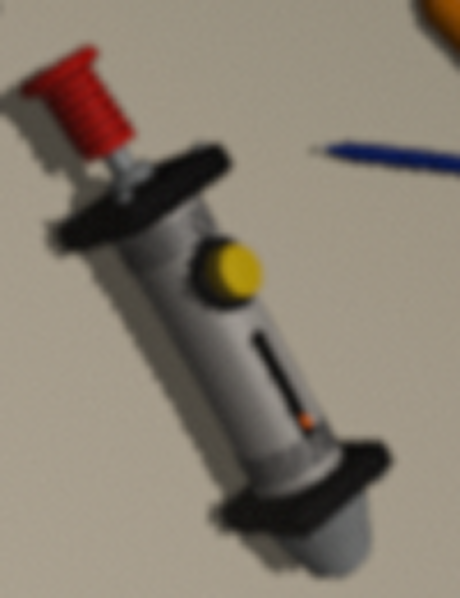

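```bash
python3 - <<'E'
from h import *
np.set_printoptions(precision=4,suppress=True)
d=load('w1'); im=d['color']
m=(im.max(2)<38).astype(np.uint8); m[:,:225]=0;m[:,325:]=0;m[:110]=0;m[230:]=0
n,_,st,ce=cv2.connectedComponentsWithStats(m)
L=[]
for s,c in zip(st[1:],ce[1:]):
    if s[4]>20: print(s,c,wz(d,c[0],c[1],.069))
t=np.radians(-21.8); e=np.array([np.cos(t),np.sin(t)]); nn=np.array([-e[1],e[0]])
A=np.array([[328.5,200]])/6+[225,110]-.42
for p,q in [((187,200),(470,200)),((228,200),(430,200))]:
    for a in (p,q):
        X=wz(d,a[0]/6+225-.42,a[1]/6+110-.42,.069)[:2]; print(X,X@e,X@nn)
for X in [wz(d,324/1.4-.15,133/1.4-.15,.012),wz(d,446/1.4-.15,131/1.4-.15,.012),wz(d,437/1.4-.15,388/1.4-.15,.012)]: print('plate',X[:2]@e,X[:2]@nn)
E
```

```text
[298 139   5   9  41] [300.0244 143.1951] [ 0.4853 -0.2184  0.069 ]
[258 140   4   8  25] [259.08 143.64] [ 0.4667 -0.2657  0.069 ]
[258 202   6   8  37] [260.7027 205.3243] [ 0.541  -0.2946  0.069 ]
[297 202   5   8  33] [299.303  204.9697] [ 0.5593 -0.2481  0.069 ]
[ 0.4643 -0.2692] 0.5310648877538199 -0.07747285225227361
[ 0.4863 -0.2149] 0.5312946770716149 -0.018923018018570534
[ 0.4676 -0.2613] 0.5311706208397047 -0.06897141111644789
[ 0.4832 -0.2226] 0.5313330196446276 -0.027214233642229184
plate 0.4664778562781144 -0.11541082443953149
plate 0.465340612756532 0.0066093026456526685
plate 0.748103520478074 0.003377049552031001
```

>>> jog_arm --travel '[[-0.0025, 0.0285, -0.011], [-0.0025, 0.0285, -0.011], [-0.0025, 0.0285, -0.011], [-0.0025, 0.0285, -0.011], [-0.0025, 0.0285, -0.011], [-0.0025, 0.0285, -0.011], [-0.0025, 0.0285, -0.011], [-0.0025, 0.0285, -0.011], [-0.0025, 0.0285, -0.011], [-0.0025, 0.0285, -0.011], [-0.0025, 0.0285, -0.011], [-0.0025, 0.0285, -0.011], [0, 0, 0], [0, 0, 0], [0, 0, 0]]' --dr '[[0, 0, 0.0545], [0, 0, 0.0545], [0, 0, 0.0545], [0, 0, 0.0545], [0, 0, 0.0545], [0, 0, 0.0545], [0, 0, 0.0545], [0, 0, 0.0545], [0, 0, 0.0545], [0, 0, 0.0545], [0, 0, 0.0545], [0, 0, 0.0545], [0, 0, 0], [0, 0, 0], [0, 0, 0]]'

```text
time_s: 3.37
position: [0.4821, 0.0851, 0.1997]
tool_rot: [[-0.964, -0.265, 0.001], [-0.265, 0.964, -0.0], [-0.001, -0.001, -1.0]]
ft_force: [0.6, 0.0, -0.1]
grip_width: 0.0855
```

```bash
python3 - <<'E'
from h import *
np.set_printoptions(precision=4,suppress=True)
d=snap('wrist','w2'); s=observe(); print(s['position'],s['tool_rot'][:,0]); im=d['color']
cv2.imwrite('pics/w2z.png',cv2.resize(d['color'][:,:,::-1],None,fx=1.4,fy=1.4,interpolation=cv2.INTER_CUBIC))
hsv=cv2.cvtColor(im,cv2.COLOR_RGB2HSV)
m=cv2.inRange(hsv,(20,130,80),(35,255,255)); v,u=np.nonzero(m[:300]); print('btn',len(u),u.mean(),v.mean(),wz(d,u.mean(),v.mean(),.0565))
m=cv2.inRange(hsv,(0,150,60),(8,255,255)); v,u=np.nonzero(m[:300]); print('red',len(u),u.min(),u.max(),v.min(),v.max(),u.mean(),v.mean(),wz(d,u.mean(),v.mean(),.034))
E
```

```text
[0.4822 0.0849 0.1998] [-0.9644 -0.2646 -0.0009]
btn 248 281.9758064516129 169.6491935483871 [0.4574 0.0808 0.0565]
red 760 137 296 77 277 280.53552631578947 94.33421052631579 [0.3922 0.0614 0.034 ]
```

View pics/w2z.png

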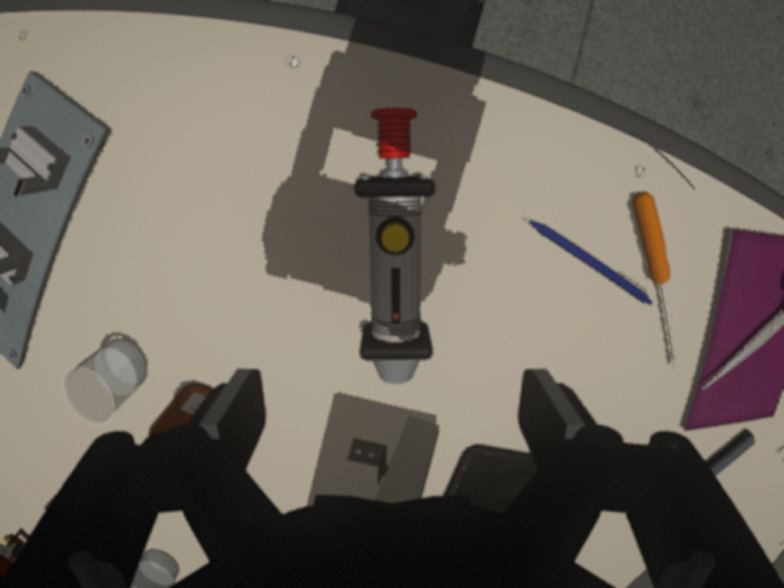

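>>> jog_arm --travel '[[-0.0007, 0.0026, -0.02], [0, 0, -0.025], [0, 0, -0.025], [0, 0, -0.025], [0, 0, -0.025], [0, 0, -0.025], [0, 0, -0.025], [0, 0, -0.014], [0, 0, -0.008], [0, 0, 0], [0, 0, 0]]' --dr '[[0, 0, 0], [0, 0, 0], [0, 0, 0], [0, 0, 0], [0, 0, 0], [0, 0, 0], [0, 0, 0], [0, 0, 0], [0, 0, 0], [0, 0, 0], [0, 0, 0]]'

```text
time_s: 4.33
position: [0.4818, 0.088, 0.0079]
tool_rot: [[-0.964, -0.266, 0.001], [-0.266, 0.964, -0.0], [-0.001, -0.0, -1.0]]
ft_force: [0.1, 0.5, 0.0]
grip_width: 0.085
```

>>> jog_arm --travel '[[0, 0, 0], [0, 0, 0], [0, 0, 0], [0, 0, 0], [0, 0, 0], [0, 0, 0], [0, 0, 0], [0, 0, 0], [0, 0, 0], [0, 0, 0]]' --dr '[[0, 0, 0], [0, 0, 0], [0, 0, 0], [0, 0, 0], [0, 0, 0], [0, 0, 0], [0, 0, 0], [0, 0, 0], [0, 0, 0], [0, 0, 0]]' --jaw 0.025 --newtons 60

```text
time_s: 5.17
position: [0.4816, 0.0885, 0.0082]
tool_rot: [[-0.964, -0.267, 0.002], [-0.267, 0.964, -0.0], [-0.001, -0.001, -1.0]]
ft_force: [-1.1, -2.0, 7.8]
grip_width: 0.0349
```

```bash
python3 - <<'E'
from h import *
d=snap('wrist','w3'); s=observe(); print(s['position'],s['tool_rot'][:,0],s['grip_width'],s['ft_force'])
cv2.imwrite('pics/w3z.png',cv2.resize(d['color'][:,:,::-1],None,fx=1.4,fy=1.4,interpolation=cv2.INTER_CUBIC))
E
```

```text
[0.48160865 0.0885034  0.00821059] [-0.96359735 -0.26735378 -0.00145078] 0.034344362592111155 [-0.87022487 -1.06642623  7.78838645]
```

View pics/w3z.png

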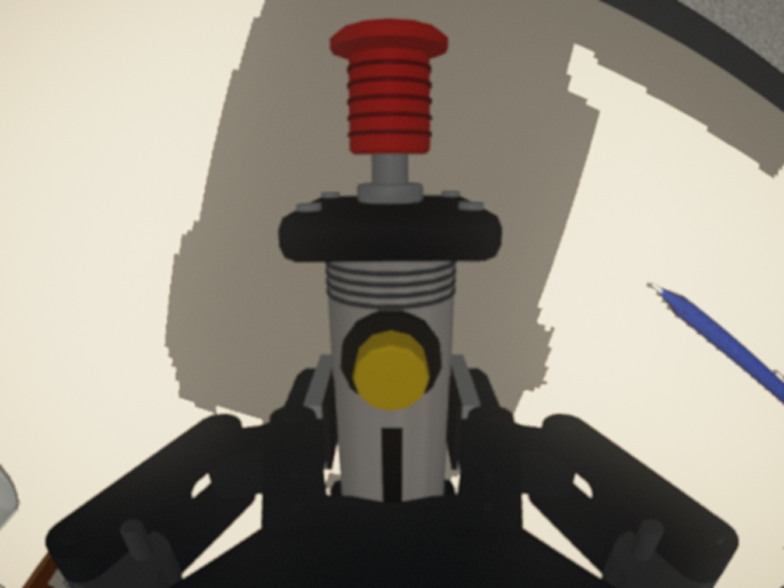

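>>> jog_arm --travel '[[0, 0, 0.005], [0, 0, 0.01], [0, 0, 0.02], [0, 0, 0.025], [0, 0, 0.025], [0, 0, 0.025], [0, 0, 0.025], [0, 0, 0.025], [0, 0, 0.02], [0, 0, 0], [0, 0, 0]]' --dr '[[0, 0, 0], [0, 0, 0], [0, 0, 0], [0, 0, 0], [0, 0, 0], [0, 0, 0], [0, 0, 0], [0, 0, 0], [0, 0, 0], [0, 0, 0], [0, 0, 0]]'

```text
time_s: 6.13
position: [0.4807, 0.0887, 0.1869]
tool_rot: [[-0.964, -0.267, -0.0], [-0.267, 0.964, 0.0], [0.0, 0.0, -1.0]]
ft_force: [-1.2, -0.1, -6.8]
grip_width: 0.0344
```

```bash
cat > hm.py <<'E'
from h import *
np.set_printoptions(precision=4,suppress=True)
def meas(fn):
    d=snap('wrist',fn); s=observe(); T=np.array(s['tool_rot']);p=np.array(s['position']); print('tcp',p,T[:,0],s['grip_width'],s['ft_force'])
    im=d['color']; hsv=cv2.cvtColor(im,cv2.COLOR_RGB2HSV)
    zax=p[2]+.0187
    m=cv2.inRange(hsv,(20,130,60),(35,255,255)); m[300:]=0
    n,_,st,ce=cv2.connectedComponentsWithStats(m); i=1+st[1:,4].argmax(); b=wz(d,*ce[i],zax+.031); print('btn',st[i],'tool',T.T@(b-p))
    m=cv2.inRange(hsv,(0,150,60),(8,255,255)); m[250:]=0
    n,_,st,ce=cv2.connectedComponentsWithStats(m); i=1+st[1:,4].argmax()
    x,y,w,h,_a=st[i]
    k=wz(d,x+w/2-.5,y,zax+.014);print('knob rear',st[i],'tool',T.T@(k-p))
    cv2.imwrite('pics/'+fn+'z.png',cv2.resize(im[:,:,::-1],None,fx=1.4,fy=1.4,interpolation=cv2.INTER_CUBIC))
    return d
if __name__=='__main__':
    import sys; meas(sys.argv[1])
E
python3 hm.py w4
```

```text
tcp [0.4802 0.0888 0.1859] [-0.9637 -0.267   0.0025] 0.03433255725615671 [-0.2781 -0.1712 -8.0489]
btn [ 252  236   55   57 2433] tool [ 0.0268  0.0001 -0.0496]
knob rear [ 237   13   84   96 5614] tool [ 0.1089 -0.0002 -0.0324]
```

View pics/w4z.png

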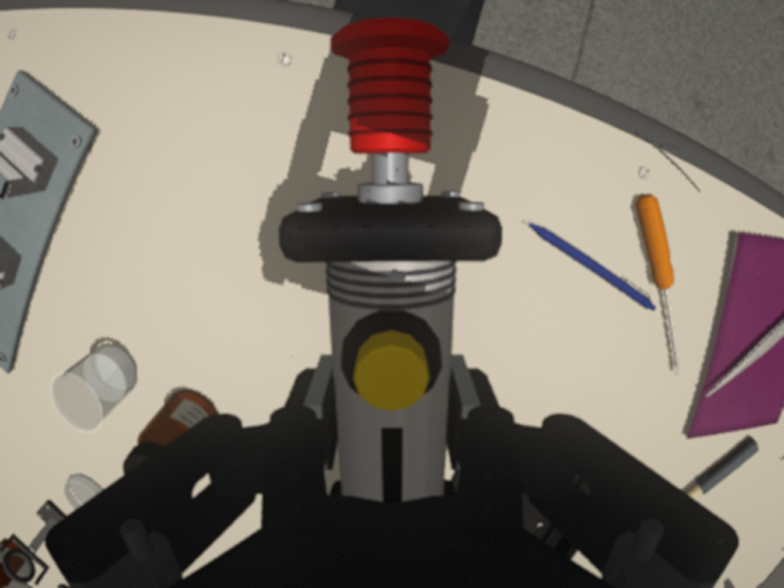

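>>> jog_arm --travel '[[-0.0014, -0.0202, 0], [-0.0014, -0.0202, 0], [-0.0014, -0.0202, 0], [-0.0014, -0.0202, 0], [-0.0014, -0.0202, 0], [-0.0014, -0.0202, 0], [-0.0014, -0.0202, 0], [-0.0014, -0.0202, 0], [-0.0014, -0.0202, 0], [-0.0014, -0.0202, 0], [-0.0014, -0.0202, 0], [-0.0014, -0.0202, 0], [-0.0014, -0.0202, 0], [-0.0014, -0.0202, 0], [-0.0014, -0.0202, 0], [-0.0014, -0.0202, 0], [0, 0, 0], [0, 0, 0]]' --dr '[[0, 0, -0.0406], [0, 0, -0.0406], [0, 0, -0.0406], [0, 0, -0.0406], [0, 0, -0.0406], [0, 0, -0.0406], [0, 0, -0.0406], [0, 0, -0.0406], [0, 0, -0.0406], [0, 0, -0.0406], [0, 0, -0.0406], [0, 0, -0.0406], [0, 0, -0.0406], [0, 0, -0.0406], [0, 0, -0.0406], [0, 0, -0.0406], [0, 0, 0], [0, 0, 0]]'

```text
time_s: 7.68
position: [0.4579, -0.2347, 0.1851]
tool_rot: [[-0.928, 0.372, -0.003], [0.372, 0.928, 0.003], [0.004, 0.002, -1.0]]
ft_force: [0.7, 0.1, -7.8]
grip_width: 0.0344
```

>>> jog_arm --travel '[[0, 0, -0.02], [0, 0, -0.025], [0, 0, -0.025], [0, 0, -0.014], [0, 0, -0.005], [0, 0, 0], [0, 0, 0]]' --dr '[[0, 0, 0], [0, 0, 0], [0, 0, 0], [0, 0, 0], [0, 0, 0], [0, 0, 0], [0, 0, 0]]'

```text
time_s: 8.27
position: [0.459, -0.2342, 0.0986]
tool_rot: [[-0.929, 0.37, 0.0], [0.37, 0.929, 0.0], [-0.0, 0.0, -1.0]]
ft_force: [-0.4, 0.3, -6.7]
grip_width: 0.0343
```

```bash
python3 hm.py w5; python3 - <<'E'
from h import *
for n in ['scene','top']: snap(n,n+'5')
a=cv2.imread('pics/top5.png')[140:290,280:420]; b=cv2.imread('pics/scene5.png')[120:300,290:420]
cv2.imwrite('pics/t5.png',np.hstack([cv2.resize(a,(420,450),interpolation=2),cv2.resize(b,(325,450),interpolation=2)]))
E
```

```text
tcp [ 0.4592 -0.2345  0.0991] [-0.9291  0.3698 -0.0012] 0.03422085850388899 [-0.0891 -0.2346 -7.2628]
btn [ 252  236   55   57 2445] tool [ 0.0283  0.0003 -0.0497]
knob rear [ 236   13   84   97 5700] tool [ 0.1092 -0.0004 -0.0328]
```

View pics/w5z.png

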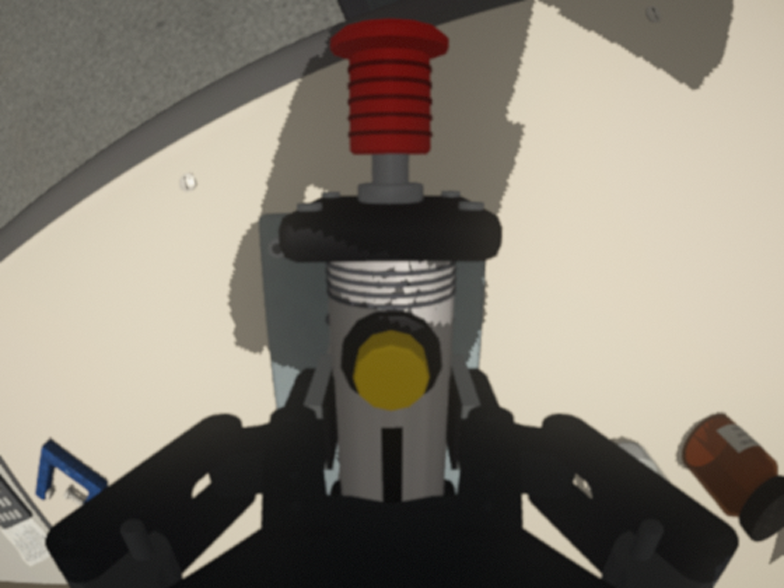

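View pics/t5.png

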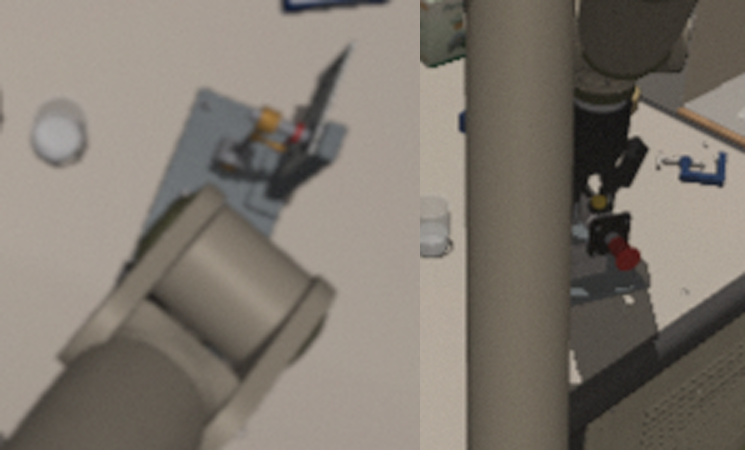

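>>> jog_arm --travel '[[0.0135, -0.0056, 0], [0.0137, -0.0056, 0], [0.0137, -0.0056, 0], [0.0137, -0.0056, 0], [0, 0, 0], [0, 0, 0], [0, 0, -0.006], [0, 0, -0.008], [0, 0, -0.008], [0, 0, -0.004], [0, 0, 0]]' --dr '[[0, 0, 0], [0, 0, 0], [0, 0, 0], [0, 0, 0], [0, 0, 0], [0, 0, 0], [0, 0, 0], [0, 0, 0], [0, 0, 0], [0, 0, 0], [0, 0, 0]]'

```text
time_s: 9.33
position: [0.5126, -0.2564, 0.0708]
tool_rot: [[-0.929, 0.37, -0.002], [0.37, 0.929, 0.002], [0.003, 0.001, -1.0]]
ft_force: [0.1, 0.4, -6.5]
grip_width: 0.0348
```

```bash
python3 hm.py w6
```

```text
tcp [ 0.513  -0.2567  0.0716] [-0.9289  0.3704  0.0014] 0.03417999846312089 [ 0.033   0.4999 -7.0168]
btn [ 252  236   55   57 2469] tool [ 0.0287  0.0002 -0.0497]
knob rear [ 237   13   83   96 5768] tool [ 0.1094 -0.0003 -0.0325]
```

View pics/w6z.png

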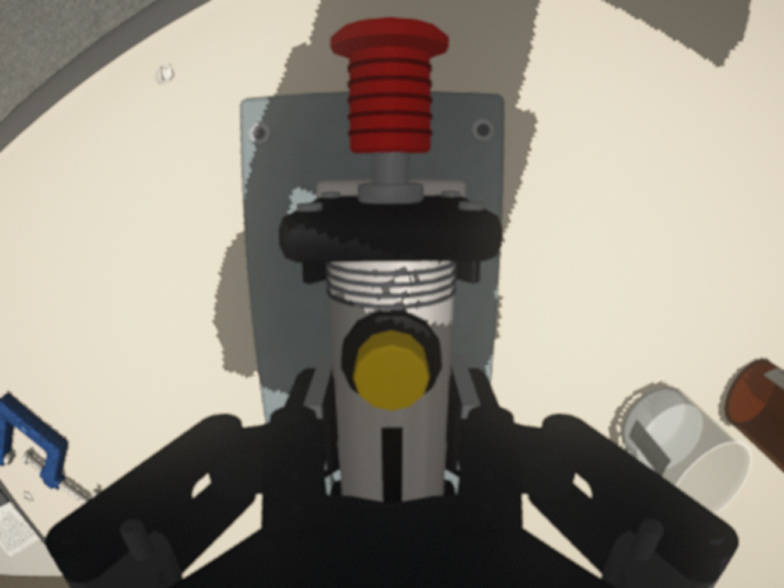

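>>> jog_arm --travel '[[0, 0, -0.004], [0, 0, -0.004], [0, 0, -0.004], [0, 0, -0.004], [0, 0, -0.004], [0, 0, 0], [0, 0, 0]]' --dr '[[0, 0, 0], [0, 0, 0], [0, 0, 0], [0, 0, 0], [0, 0, 0], [0, 0, 0], [0, 0, 0]]'

```text
time_s: 9.97
position: [0.5133, -0.2569, 0.052]
tool_rot: [[-0.929, 0.37, -0.0], [0.37, 0.929, 0.0], [0.001, 0.0, -1.0]]
ft_force: [0.0, -0.5, -6.6]
grip_width: 0.034
```

```bash
python3 hm.py w7
```

```text
tcp [ 0.5134 -0.257   0.0523] [-0.9289  0.3703 -0.0002] 0.03455229923901191 [-0.2132 -0.7023 -7.0503]
btn [ 252  235   55   58 2477] tool [ 0.0282  0.0001 -0.0497]
knob rear [ 237   13   83   96 5786] tool [ 0.1092 -0.0004 -0.0327]
```

View pics/w7z.png

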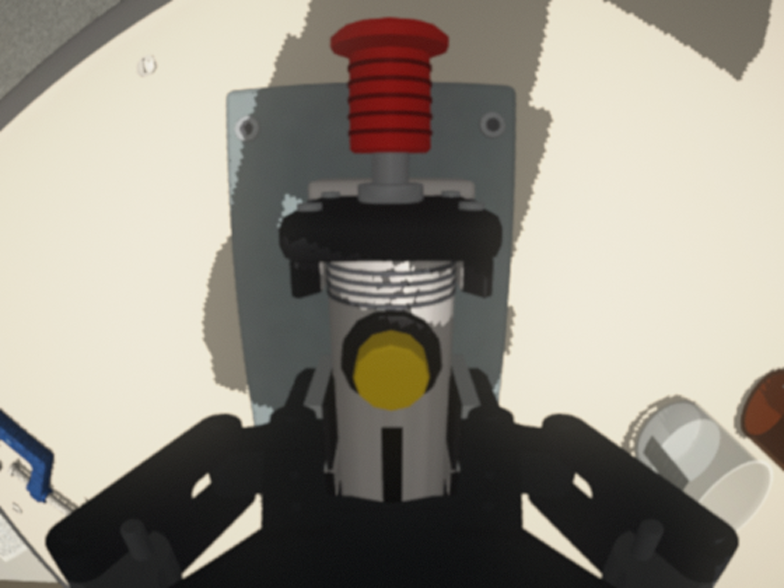

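>>> jog_arm --travel '[[0, 0, -0.003], [0, 0, -0.003], [0, 0, -0.003], [0, 0, -0.001], [0, 0, 0], [0, 0, 0]]' --dr '[[0, 0, 0], [0, 0, 0], [0, 0, 0], [0, 0, 0], [0, 0, 0], [0, 0, 0]]'

```text
time_s: 10.52
position: [0.5133, -0.2569, 0.0423]
tool_rot: [[-0.929, 0.37, -0.0], [0.37, 0.929, 0.0], [0.0, 0.0, -1.0]]
ft_force: [-1.3, 0.7, -4.7]
grip_width: 0.0346
```

>>> jog_arm --travel '[[0, 0, -0.001], [0, 0, 0], [0, 0, 0]]' --dr '[[0, 0, 0], [0, 0, 0], [0, 0, 0]]'

```text
time_s: 10.77
position: [0.5133, -0.2569, 0.0422]
tool_rot: [[-0.929, 0.37, 0.0], [0.37, 0.929, -0.0], [-0.001, -0.0, -1.0]]
ft_force: [-3.6, 3.0, 5.8]
grip_width: 0.0345
```

Now carrying load on the ledges. Release.

>>> jog_arm --travel '[[0, 0, 0], [0, 0, 0], [0, 0, 0], [0, 0, 0], [0, 0, 0], [0, 0, 0], [0, 0, 0], [0, 0, 0]]' --dr '[[0, 0, 0], [0, 0, 0], [0, 0, 0], [0, 0, 0], [0, 0, 0], [0, 0, 0], [0, 0, 0], [0, 0, 0]]' --jaw 0.07

```text
time_s: 11.43
position: [0.5134, -0.257, 0.0413]
tool_rot: [[-0.929, 0.37, 0.0], [0.37, 0.929, -0.0], [-0.0, -0.0, -1.0]]
ft_force: [-0.9, -0.1, -0.5]
grip_width: 0.0696
```

```bash
python3 hm.py w8
```

```text
tcp [ 0.5134 -0.257   0.0413] [-0.9289  0.3703 -0.    ] 0.06969721362802775 [-0.661  -0.2744  0.1349]
btn [ 252  236   55   59 2516] tool [ 0.0275  0.0001 -0.0497]
knob rear [ 236   12   84   97 5900] tool [ 0.1095 -0.0006 -0.0327]
```

View pics/w8z.png

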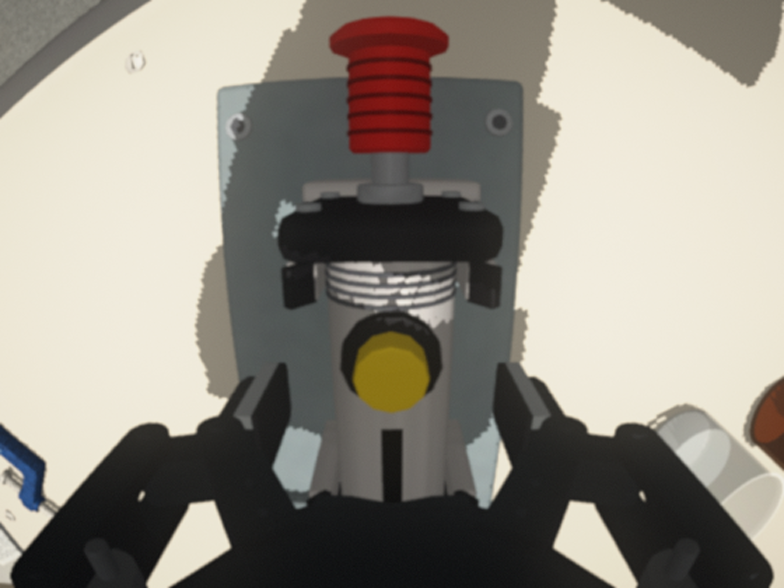

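>>> jog_arm --travel '[[0, 0, 0.02], [0, 0, 0.03], [0, 0, 0.03], [0, 0, 0.01], [-0.0169, 0.00676, 0], [-0.0169, 0.00676, 0], [-0.0169, 0.00676, 0], [-0.0169, 0.00676, 0], [-0.0169, 0.00676, 0], [0, 0, 0], [0, 0, -0.02], [0, 0, -0.03], [0, 0, -0.025], [0, 0, -0.0145], [0, 0, 0], [0, 0, 0]]' --dr '[[0, 0, 0], [0, 0, 0], [0, 0, 0], [0, 0, 0], [0, 0, 0], [0, 0, 0], [0, 0, 0], [0, 0, 0], [0, 0, 0], [0, 0, 0], [0, 0, 0], [0, 0, 0], [0, 0, 0], [0, 0, 0], [0, 0, 0], [0, 0, 0]]'

```text
time_s: 12.82
position: [0.4292, -0.2233, 0.0415]
tool_rot: [[-0.929, 0.37, -0.001], [0.37, 0.929, 0.001], [0.001, 0.0, -1.0]]
ft_force: [-0.6, -0.4, 0.9]
grip_width: 0.0701
```

```bash
python3 hm.py w9
```

```text
tcp [ 0.4295 -0.2236  0.0423] [-0.9289  0.3703 -0.0008] 0.06992429306559106 [ 0.9732 -0.8287  0.3165]Traceback (most recent call last):
  File "hm.py", line 16, in <module>
    import sys; meas(sys.argv[1])
                ~~~~^^^^^^^^^^^^^
  File "hm.py", line 8, in meas
    n,_,st,ce=cv2.connectedComponentsWithStats(m); i=1+st[1:,4].argmax(); b=wz(d,*ce[i],zax+.031); print('btn',st[i],'tool',T.T@(b-p))
                                                       ~~~~~~~~~~~~~~~^^
ValueError: attempt to get argmax of an empty sequence
```

View pics/w9.png

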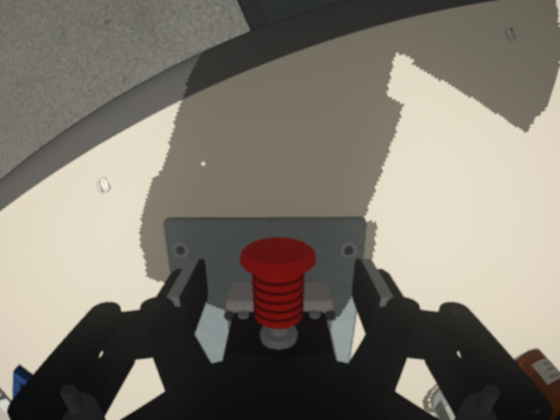

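The knob is centred between the pads, at about (278,285). I'll close on it.

>>> jog_arm --travel '[[0, 0, 0], [0, 0, 0], [0, 0, 0], [0, 0, 0], [0, 0, 0], [0, 0, 0], [0, 0, 0], [0, 0, 0], [0, 0, 0], [0, 0, 0]]' --dr '[[0, 0, 0], [0, 0, 0], [0, 0, 0], [0, 0, 0], [0, 0, 0], [0, 0, 0], [0, 0, 0], [0, 0, 0], [0, 0, 0], [0, 0, 0]]' --jaw 0.012 --newtons 70

```text
time_s: 13.7
position: [0.4293, -0.2234, 0.0426]
tool_rot: [[-0.929, 0.37, 0.001], [0.37, 0.929, -0.001], [-0.002, -0.0, -1.0]]
ft_force: [0.0, -0.4, 5.9]
grip_width: 0.0201
```

>>> jog_arm --travel '[[-0.0028, 0.0011, 0], [-0.0028, 0.0011, 0], [-0.0028, 0.0011, 0], [-0.0028, 0.0011, 0], [-0.0028, 0.0011, 0], [-0.0028, 0.0011, 0], [-0.0028, 0.0011, 0], [-0.0028, 0.0011, 0], [-0.0028, 0.0011, 0], [-0.0028, 0.0011, 0], [0, 0, 0], [0, 0, 0]]' --dr '[[0, 0, 0], [0, 0, 0], [0, 0, 0], [0, 0, 0], [0, 0, 0], [0, 0, 0], [0, 0, 0], [0, 0, 0], [0, 0, 0], [0, 0, 0], [0, 0, 0], [0, 0, 0]]'

```text
time_s: 14.7
position: [0.403, -0.2138, 0.0426]
tool_rot: [[-0.929, 0.371, 0.006], [0.371, 0.929, -0.004], [-0.007, -0.002, -1.0]]
ft_force: [10.9, -2.5, 0.9]
grip_width: 0.02
```

```bash
python3 - <<'E'
from h import *
snap('wrist','w10');s=observe();print(s['position'],s['ft_force'],s['grip_width'])
E
```

```text
[ 0.40304388 -0.21383365  0.04265276] [10.54263069 -2.13482232  1.17965249] 0.019702458562785196
```

View pics/w10.png

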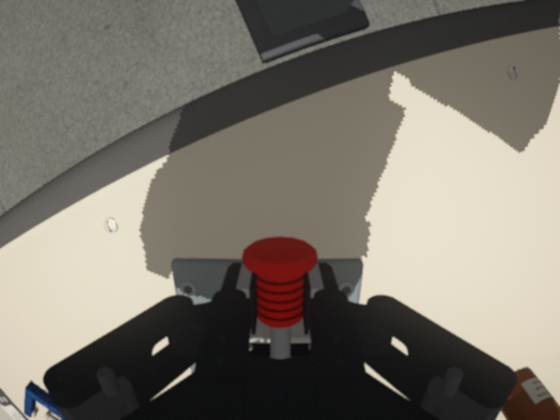

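>>> jog_arm --travel '[[-0.0023, 0.0009, 0], [-0.0023, 0.0009, 0], [-0.0023, 0.0009, 0], [-0.0023, 0.0009, 0], [0, 0, 0], [0, 0, 0]]' --dr '[[0, 0, 0], [0, 0, 0], [0, 0, 0], [0, 0, 0], [0, 0, 0], [0, 0, 0]]'

```text
time_s: 15.25
position: [0.3949, -0.2107, 0.0427]
tool_rot: [[-0.929, 0.371, 0.008], [0.371, 0.929, -0.006], [-0.01, -0.002, -1.0]]
ft_force: [15.6, -3.7, -3.4]
grip_width: 0.0197
```

>>> jog_arm --travel '[[-0.0019, 0.0007, 0], [-0.0012, 0.0005, 0], [0, 0, 0], [0, 0, 0]]' --dr '[[0, 0, 0], [0, 0, 0], [0, 0, 0], [0, 0, 0]]'

```text
time_s: 15.58
position: [0.3921, -0.2098, 0.0428]
tool_rot: [[-0.929, 0.371, 0.009], [0.371, 0.929, -0.006], [-0.01, -0.002, -1.0]]
ft_force: [17.0, -3.9, -4.4]
grip_width: 0.0199
```

```bash
python3 - <<'E'
from h import *
snap('wrist','w11');s=observe();print(s['position'],s['ft_force'],s['grip_width'])
E
```

```text
[ 0.39211177 -0.20979605  0.04274973] [17.61880621 -2.80937263 -3.35399245] 0.020148968960896383
```

View pics/w11.png

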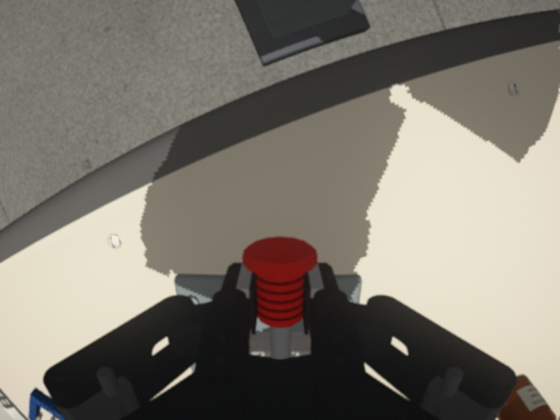

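>>> jog_arm --travel '[[0.0014, -0.0006, 0], [0.0014, -0.0006, 0], [0.0014, -0.0006, 0], [0, 0, 0], [0, 0, 0]]' --dr '[[0, 0, 0], [0, 0, 0], [0, 0, 0], [0, 0, 0], [0, 0, 0]]'

```text
time_s: 16.05
position: [0.3961, -0.2114, 0.0427]
tool_rot: [[-0.929, 0.371, 0.008], [0.371, 0.929, -0.006], [-0.01, -0.002, -1.0]]
ft_force: [15.8, -2.8, -2.5]
grip_width: 0.0198
```

>>> jog_arm --travel '[[0.001, -0.0004, 0], [0.001, -0.0004, 0], [0, 0, 0], [0, 0, 0]]' --dr '[[0, 0, 0], [0, 0, 0], [0, 0, 0], [0, 0, 0]]'

```text
time_s: 16.38
position: [0.3978, -0.2121, 0.0427]
tool_rot: [[-0.929, 0.371, 0.008], [0.371, 0.929, -0.005], [-0.009, -0.002, -1.0]]
ft_force: [15.1, -3.5, -0.9]
grip_width: 0.0196
```

>>> jog_arm --travel '[[0.001, -0.0004, 0], [0.001, -0.0004, 0], [0, 0, 0], [0, 0, 0]]' --dr '[[0, 0, 0], [0, 0, 0], [0, 0, 0], [0, 0, 0]]'

```text
time_s: 16.72
position: [0.398, -0.212, 0.0426]
tool_rot: [[-0.929, 0.37, 0.003], [0.37, 0.929, -0.003], [-0.004, -0.002, -1.0]]
ft_force: [5.9, -2.1, 3.7]
grip_width: 0.0198
```

The force has collapsed and the knob hasn't moved, so the sear is holding. I'll let go.

>>> jog_arm --travel '[[0.001, -0.0004, 0], [0, 0, 0], [0, 0, 0]]' --dr '[[0, 0, 0], [0, 0, 0], [0, 0, 0]]'

```text
time_s: 16.97
position: [0.3981, -0.212, 0.0425]
tool_rot: [[-0.929, 0.37, 0.001], [0.37, 0.929, -0.002], [-0.002, -0.002, -1.0]]
ft_force: [0.7, -1.6, 7.1]
grip_width: 0.0199
```

>>> jog_arm --travel '[[0, 0, 0], [0, 0, 0], [0, 0, 0], [0, 0, 0], [0, 0, 0], [0, 0, 0]]' --dr '[[0, 0, 0], [0, 0, 0], [0, 0, 0], [0, 0, 0], [0, 0, 0], [0, 0, 0]]' --jaw 0.06

```text
time_s: 17.47
position: [0.3976, -0.211, 0.0417]
tool_rot: [[-0.929, 0.37, -0.0], [0.37, 0.929, 0.0], [0.0, 0.0, -1.0]]
ft_force: [-0.4, 0.7, 0.9]
grip_width: 0.0598
```

>>> jog_arm --travel '[[0, 0, 0.02], [0, 0, 0.03], [0, 0, 0.03], [0, 0, 0.03], [0, 0, 0], [0, 0, 0]]' --dr '[[0, 0, 0], [0, 0, 0], [0, 0, 0], [0, 0, 0], [0, 0, 0], [0, 0, 0]]'

```text
time_s: 17.97
position: [0.3981, -0.2114, 0.1528]
tool_rot: [[-0.929, 0.37, 0.002], [0.37, 0.929, -0.002], [-0.003, -0.001, -1.0]]
ft_force: [0.4, 1.0, -0.9]
grip_width: 0.06
```

```bash
python3 - <<'E'
from h import *
snap('wrist','w12');s=observe();print(s['position'],s['ft_force'],s['grip_width'],s['tool_rot'])
E
```

```text
[ 0.39754262 -0.21091984  0.15153425] [-1.07315134  0.09339853 -0.89035171] 0.06002160054217937 [[-9.28902524e-01  3.70324314e-01 -6.06011265e-05]
 [ 3.70324313e-01  9.28902526e-01  3.45779222e-05]
 [ 6.90975848e-05  9.67744872e-06 -9.99999998e-01]]
```

View pics/w12.png

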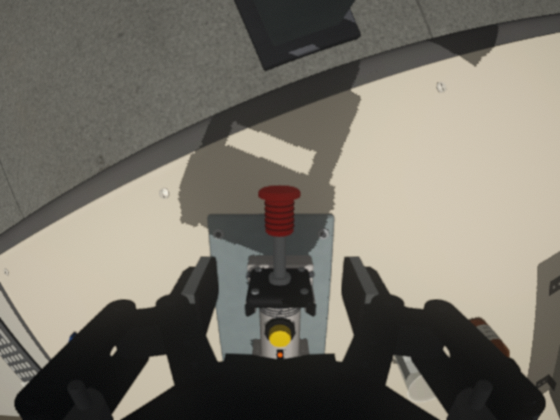

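The striker is cocked, with a long rod visible behind the rear flange, and the button is at about (280,337).

```bash
python3 - <<'E'
from h import *
np.set_printoptions(precision=4,suppress=True)
d=load('w12');hsv=cv2.cvtColor(d['color'],cv2.COLOR_RGB2HSV)
m=cv2.inRange(hsv,(22,150,120),(35,255,255)); m[:300]=0
n,_,st,ce=cv2.connectedComponentsWithStats(m); i=1+st[1:,4].argmax(); print(st[i],ce[i])
b=wz(d,*ce[i],.0905); print(b,b-[.3975,-.2109,.1515]); e=np.array([.9285,-.3714]); print(b[:2]@e-.572)
E
```

```text
[269 330  22  17 278] [279.5612 338.0791]
[ 0.4858 -0.2461  0.0905] [ 0.0883 -0.0352 -0.061 ]
-0.02953516725606886
```

>>> jog_arm --travel '[[0.0175, -0.007, 0], [0.0175, -0.007, 0], [0.0175, -0.007, 0], [0.0175, -0.007, 0], [0.0175, -0.007, 0], [0, 0, 0], [0, 0, -0.015], [0, 0, -0.015], [0, 0, -0.01], [0, 0, -0.005], [0, 0, 0], [0, 0, 0]]' --dr '[[0, 0, 0], [0, 0, 0], [0, 0, 0], [0, 0, 0], [0, 0, 0], [0, 0, 0], [0, 0, 0], [0, 0, 0], [0, 0, 0], [0, 0, 0], [0, 0, 0], [0, 0, 0]]' --jaw 0.0 --newtons 20

```text
time_s: 19.02
position: [0.4851, -0.2461, 0.1068]
tool_rot: [[-0.929, 0.37, -0.0], [0.37, 0.929, 0.0], [0.0, 0.0, -1.0]]
ft_force: [0.5, -0.7, -0.5]
grip_width: -0.0003
```

```bash
python3 - <<'E'
from h import *
d=snap('wrist','w13');s=observe();print(s['position'],s['ft_force'],s['grip_width'],s['tool_rot'])
cv2.imwrite('pics/w13z.png',cv2.resize(d['color'][220:420,180:380,::-1],None,fx=3,fy=3,interpolation=2))
d=snap('scene','s13')
cv2.imwrite('pics/s13z.png',cv2.resize(d['color'][120:280,300:440,::-1],None,fx=3.7,fy=3.7,interpolation=2))
E
```

```text
[ 0.48535194 -0.24626637  0.1072394 ] [-0.64996482  0.04408173 -0.31637607] 0.0004339936823325028 [[-9.28885421e-01  3.70366909e-01  4.76796048e-04]
 [ 3.70366750e-01  9.28885525e-01 -3.89895711e-04]
 [-5.87293416e-04 -1.85579039e-04 -9.99999810e-01]]
```

View pics/w13z.png

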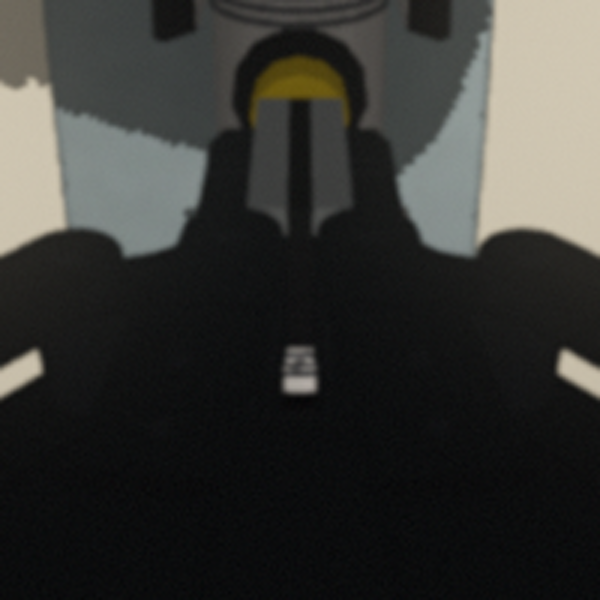

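View pics/s13z.png

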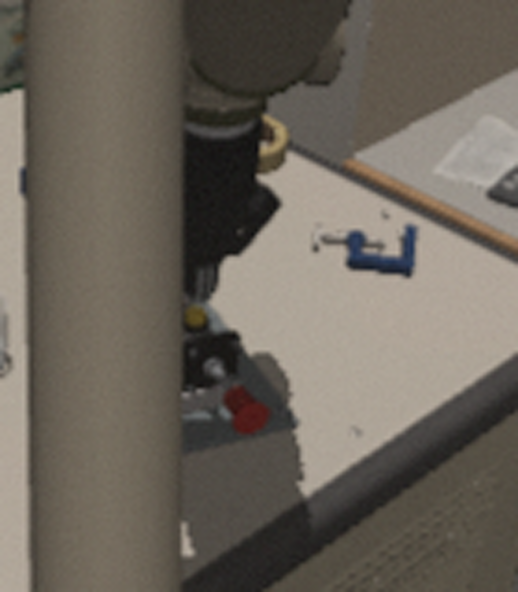

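>>> jog_arm --travel '[[0, 0, -0.007], [0, 0, -0.005], [0, 0, -0.002], [0, 0, -0.002], [0, 0, -0.002], [0, 0, -0.002], [0, 0, 0], [0, 0, 0]]' --dr '[[0, 0, 0], [0, 0, 0], [0, 0, 0], [0, 0, 0], [0, 0, 0], [0, 0, 0], [0, 0, 0], [0, 0, 0]]'

```text
time_s: 19.78
position: [0.4853, -0.2461, 0.0869]
tool_rot: [[-0.929, 0.37, 0.0], [0.37, 0.929, -0.0], [-0.0, -0.0, -1.0]]
ft_force: [-0.8, 0.9, 2.7]
grip_width: 0.0002
```

>>> jog_arm --travel '[[0, 0, -0.001], [0, 0, -0.001], [0, 0, 0], [0, 0, 0]]' --dr '[[0, 0, 0], [0, 0, 0], [0, 0, 0], [0, 0, 0]]'

```text
time_s: 20.12
position: [0.4852, -0.2461, 0.085]
tool_rot: [[-0.929, 0.37, -0.0], [0.37, 0.929, -0.0], [0.0, -0.0, -1.0]]
ft_force: [-1.3, 1.3, 5.1]
grip_width: 0.0001
```

```bash
python3 - <<'E'
from h import *
d=snap('scene','s14');s=observe();print(s['position'],s['ft_force'])
a=cv2.resize(d['color'][120:280,300:440,::-1],None,fx=2.8,fy=2.8,interpolation=2)
t=snap('top','t14'); b=cv2.resize(t['color'][140:290,280:420,::-1],(420,448),interpolation=2)
cv2.imwrite('pics/s14z.png',np.hstack([a,b[:a.shape[0]]])[:, :800] if a.shape[0]<=448 else a)
E
```

```text
[ 0.48523737 -0.24612294  0.08499072] [-1.86087991  1.01200425  4.74771368]
```

View pics/s14z.png

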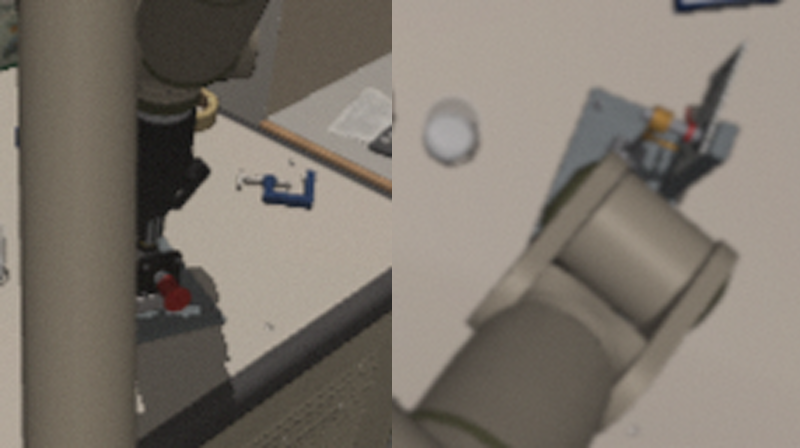

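The knob has snapped forward, so it fired. I'll lift clear and back away.

>>> jog_arm --travel '[[0, 0, 0.01], [0, 0, 0.02], [0, 0, 0.03], [0, 0, 0.035], [0, 0, 0.035], [-0.02, 0.008, 0.035], [-0.02, 0.008, 0.035], [-0.02, 0.008, 0.03], [0, 0, 0], [0, 0, 0], [0, 0, 0]]' --dr '[[0, 0, 0], [0, 0, 0], [0, 0, 0], [0, 0, 0], [0, 0, 0], [0, 0, 0], [0, 0, 0], [0, 0, 0], [0, 0, 0], [0, 0, 0], [0, 0, 0]]'

```text
time_s: 21.13
position: [0.4252, -0.2221, 0.3143]
tool_rot: [[-0.929, 0.371, -0.0], [0.371, 0.929, 0.0], [0.001, 0.0, -1.0]]
ft_force: [1.6, -0.5, -0.2]
grip_width: -0.0
```

```bash
python3 - <<'E'
from h import *
d=snap('wrist','w15');s=observe();print(s['position'],s['ft_force'])
cv2.imwrite('pics/w15z.png',cv2.resize(d['color'][:,:,::-1],None,fx=1.4,fy=1.4,interpolation=2))
E
```

```text
[ 0.42531424 -0.22212512  0.31371263] [ 0.04884664  0.10034242 -0.68868988]
```

View pics/w15z.png

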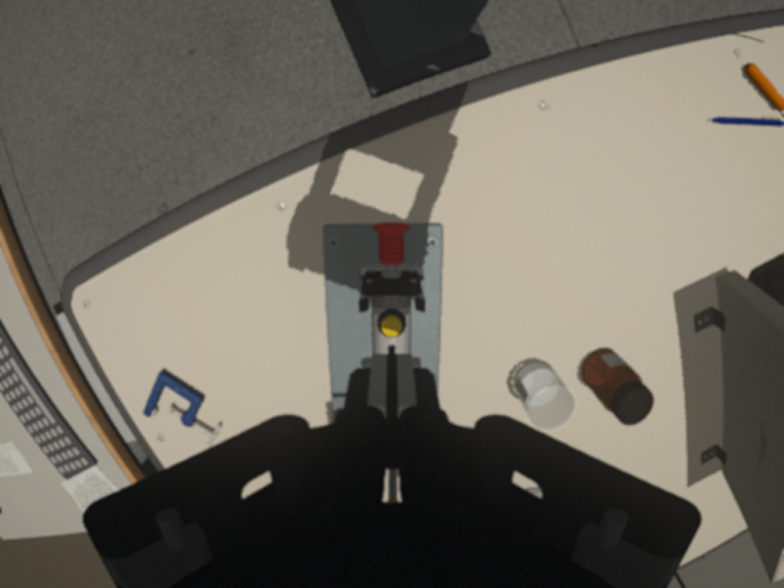

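>>> jog_arm --travel '[[-0.018, -0.012, 0.002], [-0.018, -0.012, 0.002], [-0.018, -0.012, 0.002], [-0.018, -0.012, 0.002], [-0.018, -0.016, 0.002], [-0.018, -0.018, 0], [-0.016, -0.02, 0], [-0.016, -0.02, 0], [-0.016, -0.02, 0], [-0.016, -0.02, 0], [-0.016, -0.02, 0], [-0.016, -0.02, 0], [-0.016, -0.02, 0], [-0.016, -0.02, 0], [0, 0, 0], [0, 0, 0]]' --dr '[[0, 0, 0], [0, 0, 0], [0, 0, 0], [0, 0, 0], [0, 0, 0], [0, 0, 0], [0, 0, 0], [0, 0, 0], [0, 0, 0], [0, 0, 0], [0, 0, 0], [0, 0, 0], [0, 0, 0], [0, 0, 0], [0, 0, 0], [0, 0, 0]]'

```text
time_s: 22.52
position: [0.1888, -0.4648, 0.323]
tool_rot: [[-0.928, 0.372, -0.0], [0.372, 0.928, 0.004], [0.002, 0.003, -1.0]]
ft_force: [0.3, 0.6, -0.9]
grip_width: -0.0002
```

```bash
python3 - <<'E'
from h import *
d=snap('scene','s16');s=observe();print(s['position'],s['ft_force'],s['q'])
a=cv2.resize(d['color'][120:250,300:400,::-1],None,fx=3.5,fy=3.5,interpolation=2)
t=snap('top','t16'); b=cv2.resize(t['color'][145:275,300:410,::-1],None,fx=3.5,fy=3.5,interpolation=2)
cv2.imwrite('pics/s16z.png',np.hstack([a,b]))
cv2.imwrite('pics/s16p.png',cv2.resize(d['color'][125:215,320:380,::-1],None,fx=6.5,fy=6.5,interpolation=2))
E
```

```text
[ 0.18940725 -0.46414784  0.32347743] [ 0.95681518 -0.20184147  1.17523886] [-8.13642717e+01  1.39316236e+01  7.08111993e+01  1.50329396e-02
  9.54241615e+01 -1.49596160e+02]
```

View pics/s16z.png

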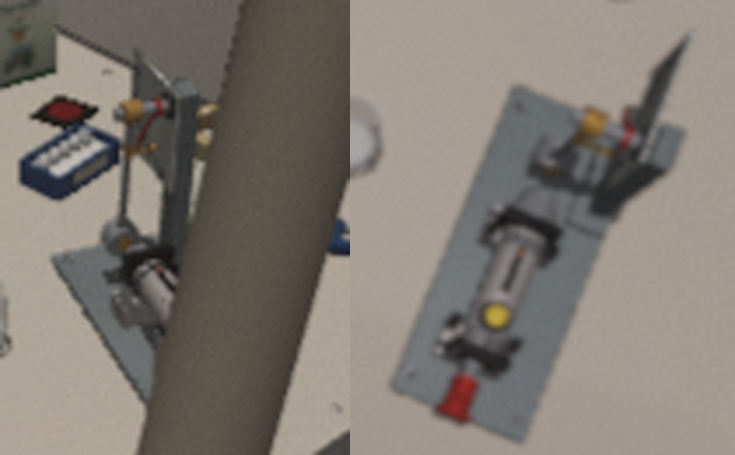

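View pics/s16p.png

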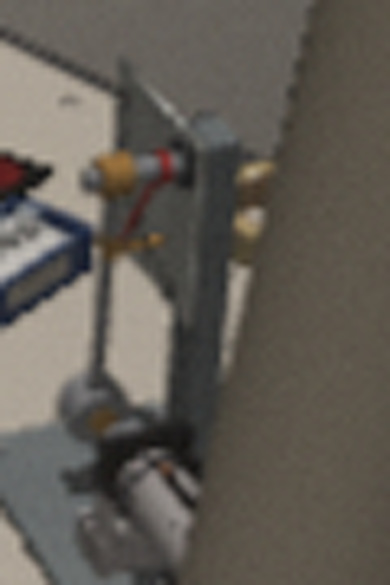

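View pics/t16.png

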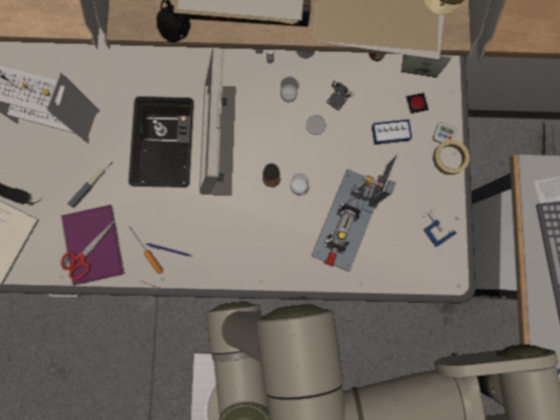

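```bash
python3 - <<'E'
from h import *
np.set_printoptions(precision=4,suppress=True)
d=load('s16'); t=np.radians(-21.7); e=np.array([np.cos(t),np.sin(t),0]); n=np.array([-e[1],e[0],0])
C=np.array([.5131,-.2567,.06]); piv=C+.11*e+[0,0,.145]
def px(x,y): return x/6.5+320-.42,y/6.5+125-.42
for off in (-.03,-.025,-.02):
    P=piv+off*n; print('pivot px',[round((a-b)*6.5+2.7) for a,b in zip(proj(d,P),(320,125))])
    for x,y in [(152,185),(130,228)]:
        o,r=ray(d,*px(x,y)); X=o+r*((P-o)@n/(r@n)); q=X-P; print(off,q@e,q[2],'ang',np.arctan2(q@e,-q[2]))
d0=load('scene0')
cv2.imwrite('pics/cmp.png',np.hstack([cv2.resize(x['color'][130:190,325:370,::-1],None,fx=8,fy=8,interpolation=2) for x in (d0,d)]))
E
```

```text
pivot px [168, 165]
-0.03 0.017121824598690917 -0.02059800237115697 ang 0.6934999029825636
-0.03 0.04036130673145504 -0.05901462608459332 ang 0.5998525729631488
pivot px [159, 167]
-0.025 0.006649781311048578 -0.013968577685602807 ang 0.44430702238876263
-0.025 0.029671139627704842 -0.05202462621416684 ang 0.5183166193464317
pivot px [150, 169]
-0.02 -0.0038222619765934927 -0.007339153000048643 ang -0.480152141476699
-0.02 0.01898097252395476 -0.045034626343740475 ang 0.39888122001044984
```

View pics/cmp.png

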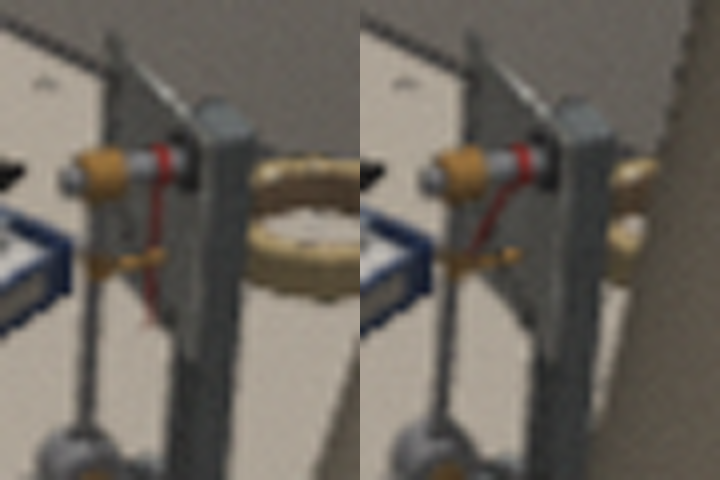

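The pointer was hanging straight down before and now stands at about 0.5–0.6 rad. The pendulum is at rest, the hammer is seated, and the arm is clear. I'll hand it in.

```bash
python3 -c "
from rig import close_job; print(close_job())"
```

```text
the job is handed in; nothing more can be done
None
```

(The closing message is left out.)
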